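# Seat the shelf plate of a shower mixer on its pins

## Task

The metal shelf plate of the shower mixer on the bench has been laid on crooked and too near the robot, so it is riding on the mixer's two locating pins. Nudge it sideways and back with the fingertips until both holes drop over the pins and it lies flat on the mixer. Never lift the plate off, and leave the loose things around it where they are.

Things in the scene. Friction and masses are not known exactly. Their poses are not given: they have to be found in the camera images.
- mixer: Black shower mixer in a plywood cradle, fixed, at a new place and turn each time. Origin on the bench under the middle of the plate's seat; x to its wall side (two steel unions), away from the robot, y to the left along it. Its flat top (deck) is 85 mm above the bench, from x -98 to 52, y -145 to 145 mm. End knobs reach y 189 either way, 5.5 mm below the deck.
- pin_left (a point): Tip of the left brass locating pin, at x 16, y 100, z 94 mm in the mixer's frame. It stands 9 mm out of the deck, 8 mm in diameter, chamfered to 5 mm at the tip. The riding plate hides it.
- pin_right (a point): Tip of the right brass locating pin: like the left one, at x 16, y -100, z 94 mm in the mixer's frame.
- shelf: Loose polished, slippery aluminium shelf plate, 116 (x) by 310 (y) by 8 mm, about 0.7 kg, two 12 mm holes, dark grooves on the robot's side. Origin: centre of its underside, axes as the mixer's. It starts with its rear propped on the pin tips, its front edge on the deck, leaning 5 to 6 degrees down to the robot, 16 to 26 mm too near it, up to 35 mm off to either side, up to 5 degrees askew.
- hole_left (a point): Centre of the left hole of the shelf plate, on its top face: x 16, y 100, z 8 mm in the shelf's frame. With both holes within about 3 mm of their pins the plate drops by itself: then the hole is over pin_left, 93 mm above the bench, the plate level on the deck with its origin over the mixer's, 10 mm beyond the deck at both ends, and the pin 1 mm proud.
- hole_right (a point): Centre of the right hole of the shelf plate, on its top face: x 16, y -100, z 8 mm in the shelf's frame. In place it is over pin_right, 93 mm above the bench.
- cap_a: Loose bystander: brass cap, 24 mm in diameter, 14 mm high. Origin at the centre of its underside.
- cap_b: Loose bystander: brass cap like cap_a.
- handset: Loose bystander: black hand shower lying flat, about 250 mm long along its x axis, head 110 by 80 mm at the +x end, 20 mm high. Origin on the bench, near its middle.
- screwdriver: Loose bystander: screwdriver lying along its x axis. Origin on the bench under its middle.
- wrench: Loose bystander: wrench lying along its x axis. Origin on the bench under its middle.
- drain_grate: Loose bystander: steel floor drain grate, 110 by 110 by 8 mm. Origin at the centre of its underside.
- cleaner: Loose bystander: closed bottle, 56 mm in diameter, 130 mm high. Origin at the centre of its underside.

How it is judged:
At the end, for the whole second after the job is handed in: Each hole centre is within 3.5 mm of its pin seen from above, the plate's top face at both holes is less than 94.7 mm above the bench (93 mm when down), the plate leans less than 0.025 rad (1.4 degrees) and is at rest (below 10 mm/s) (horizontal distance between hole_left and pin_left below 0.0035 m and horizontal distance between hole_right and pin_right below 0.0035 m and z of each of hole_left, hole_right in the frame of mixer below 0.0947 m and angle between shelf's own z axis and vertical below 0.025 rad and linear speed of shelf below 0.01 m/s); the robot touches nothing.
It fails at once if the shelf plate is lifted: its centre more than 9 mm above the deck (6 mm while it rides on the pins), or it is tipped more than 0.22 rad (12.6 degrees) (z of shelf in the frame of mixer above 0.094 m or angle between shelf's own z axis and vertical above 0.22 rad).
It fails at once if the plate is pushed with the arm or the body of the gripper instead of the fingers (contact force between the arm and shelf above 5 N).
It fails at once if a loose bystander is moved by more than 20 mm (distance of any of cap_a, cap_b, handset, screwdriver, wrench, drain_grate, cleaner from where it was at the start of the episode above 0.02 m).
It also fails if it takes over 61 s, if anything falls off the work surface, if the arm or the gripper's body presses on something with over 40 N, if the wrist force passes 120 N, or if a joint passes its speed limit or range.

## Robot

A 7-joint arm with a two-finger parallel gripper is mounted at the origin on the work surface. World frame = base frame: x ahead of the robot, y to its left, z up, the work surface at z = 0. Lengths are in m, angles in rad, forces in N, time in s.
With the tool pointing down it reaches from about 0.35 to 0.9 m from the base axis. Payload 8.1 kg.
Tool frame: the origin (TCP) lies between the finger pads; the fingertips stand arm.tcp_to_tips ahead of it and the grasp point (between the pads) lies 6 mm ahead of it (arm.tcp_to_tips is the distance from the TCP to the fingertips, in m); z points along the fingers, y is the line along which they close (so a half turn about z gives the same grasp; the last joint's range is limited). The gripper opens to 85 mm and grips with 20 to 120 N. Pads are 22 mm wide; open, the fingers measure 114 mm over their backs; the gripper's body (76 mm by 85 mm) begins 54 mm behind the grasp point. The pads swing forward as they close: fully open they stand 13 mm farther back than shut.
Start: joints at [-1.265, 0.434, 0.025, 1.573, -0.012, 1.134, -0.075], TCP at [0.248, 0.574, 0.256] pointing down, gripper open.
Joint ranges: [-2.62, 2.62], [-0.44, 2.09], [-1.27, 1.32], [0.08, 2.57], [-1.32, 4.46], [0.12, 2], [-2.74, 2.74]. Speed limits (rad/s): [2.22, 2.22, 3.01, 3.01, 3.14, 3.14, 3.14].

## Interface

Orientations are given as a rotation vector (axis times angle).
In Python, from rig import arm gives the robot as it stands.
- The arm moves only by the tool send_rows, never from a script. Its argument "moves" is a list of rows, each an object with "linear": the shift along the tool's x, y, z as a fraction of full scale, a list of three; "angular": the turn, a rotation vector about the tool's x, y, z as a fraction of full scale, a list of three; "grip": the closure, from 0 (fully open) to 1 (shut). In form: [{"linear": [dx, dy, dz], "angular": [wx, wy, wz], "grip": grip}, ...]. A call has 1 to 12 rows; each row is the pose to reach, as a shift and turn from the pose commanded when the call began, along the tool's axes at that moment, turning the shorter way round; what a row does not reach only later rows make up. Full scale, the value 1, is 150 mm for a shift and pi rad for a turn. A row lasts 1/10 s, in which the tool goes at most 50 mm and 8.59 degrees, less where a joint would pass 70% of its speed; a pose out of reach is approached as far as the arm can. A call with a number of a shift or a turn outside -1 to 1 is refused whole. A call with a gripper value outside its range is refused whole. The fingers move at their own pace and stop on an object; "force" is the grip in N (left out, the last holds). Time passes only in rows, so rows that repeat a pose let the fingers close. It gives the time, the measured TCP pose, the force, the opening and the grip force at its end, in the units of the state.
- arm.read_state(): the state, without advancing time (a new reading comes with each control period).
- arm.capture(name): name is "scene" or "side" or "wrist"; returns a dict with "img" (420x560x3 uint8, red, green, blue), "K" (3x3 intrinsics, pixels), "D" ([k1, k2, p1, p2, k3] as OpenCV has them; the pictures are not rectified), "rvec" (rotation vector, rad) and "tvec" (3), from world to camera coordinates, as OpenCV has them; the wrist camera has in their place "mount" (4x4, takes a point from camera to tool coordinates, whose origin is the TCP and whose axes are the flange's). Camera axes: x right, y down, z forward; pixel columns grow to the right and rows downward; lengths in m; the calibration is good to about 2 mm. A picture is of the moment at which its call begins: read the wrist's pose just before it. There is no depth.
- arm.hand_in(): hands the job in; it is judged then, once.
Trained networks look in a picture, given as the dict that the camera call returned (one of the last four; its "shot" number tells which), for a name from the list of things; names that differ only in an ending like _2 or _b are one class to them, and where a whole thing is asked for, a point or a joint stands for the part that bears it (a point fixed in the world has none). Each returns a list of dicts, best first, with "score" (0 to 1); they miss things now and then, are a little off and sometimes report something else, mostly with a low value. They report only what shows in the picture. A call takes as long as a camera call.
- arm.boxes_of(picture, name): "uv" ([column, row] in pixels, amid what is visible of it).
The state is a dict: "clock": time; "q": joint angles; "qd": joint speeds; "joint_efforts": joint torques, N m; "ee_pos": TCP position; "eef_rot": TCP orientation; "contact_force": force on the tool from outside, world axes, zero at the start; "ft_torque": the same for the moment, N m; "gripper_width": finger opening in m; "gripper_force": force on a finger pad.
Only numpy, scipy, OpenCV 4.12 (cv2) and the standard library are available. Lean on these libraries where they do the work, as an engineer would, in place of code of your own. Each camera call takes 0.05 s, during which the arm holds its last target. There are 200 camera calls.

## Working session

There is one attempt and no reset: what is moved stays moved. The work goes in short steps, Python scripts to look and compute and a tool call to move; the robot and the scene stay as the last step left them, time stands still between calls to the robot, and variables do not carry over. Pictures are saved under pics/ and viewed, at most 10 in all, crops included, and the job is handed in when it is done.

Besides the shell and the picture viewer there is one more tool, called after "Request:" by a JSON object that holds its "method" and its "body". send_rows: Moves the arm, as the interface text tells. Its arguments: {"type":"object","properties":{"moves":{"type":"array","items":{"type":"object","properties":{"linear":{"type":"array","items":{"type":"number","minimum":-1,"maximum":1}},"angular":{"type":"array","items":{"type":"number","minimum":-1,"maximum":1}},"grip":{"type":"number"}}}},"force":{"type":"number"}},"required":["moves"]}

```bash
ls; mkdir -p pics
python3 - <<'E'
from rig import arm
import cv2
print(arm.tcp_to_tips, arm.read_state())
for n in ("scene","side"):
    p=arm.capture(n); cv2.imwrite(f"pics/{n}0.png",p["img"][:,:,::-1])
    print(n,p["K"],p["D"],p["rvec"],p["tvec"])
    for t in ("shelf","hole_left","hole_right","mixer","pin_left","cap_a","handset","screwdriver","wrench","drain_grate","cleaner"):
        print(t,[(d["uv"],round(d["score"],2)) for d in arm.boxes_of(p,t)[:3]])
E
```

```text
pics
0.025 {'clock': 0.0, 'q': array([-1.26458978,  0.43522402,  0.02496758,  1.57407864, -0.01160524,
        1.13406099, -0.07507917]), 'qd': array([-0.00048801,  0.00015243, -0.00023236, -0.00077544, -0.00050661,
       -0.00038217, -0.0023051 ]), 'joint_efforts': array([-5.70994180e-04, -6.70458698e+01,  1.02417190e+00, -3.16224217e+01,
        1.53755065e-02,  1.20129611e-02, -3.24440933e-06]), 'ee_pos': array([0.24830167, 0.57303882, 0.2555324 ]), 'eef_rot': array([-6.37721302e-01, -3.07598817e+00,  2.53602423e-03]), 'contact_force': array([ 0.07474013,  0.14941914, -0.07876334]), 'ft_torque': array([-0.04114644, -0.01442531, -0.01589267]), 'gripper_force': 0.0, 'gripper_width': 0.08585554396834683}
scene [[541.53289517   0.         277.5250121 ]
 [  0.         541.53289517 219.27384464]
 [  0.           0.           1.        ]] [-0.14695921  0.          0.          0.          0.        ] [ 1.17206801  2.24157049 -1.06568856] [ 0.31952524 -0.20449932  1.80313395]
shelf [([284.5, 227.0], 0.88)]
hole_left [([282.6, 222.3], 0.97)]
hole_right [([283.7, 222.4], 0.75)]
mixer [([272
[... 339 characters left out ...]
09712    0.         282.14233214]
 [  0.         393.8709712  214.56684813]
 [  0.           0.           1.        ]] [-0.10334163  0.          0.          0.          0.        ] [ 2.16336084 -0.90422206  0.40760607] [-0.37205746  0.31099776  0.8391948 ]
shelf [([295.3, 211.2], 0.65)]
hole_left [([290.7, 210.3], 0.62)]
hole_right [([293.4, 204.9], 0.63)]
mixer [([285.0, 239.3], 0.84)]
pin_left [([285.5, 236.5], 0.85)]
cap_a [([213.6, 239.5], 0.57), ([292.8, 300.9], 0.46), ([433.6, 393.8], 0.34)]
handset [([194.4, 145.9], 0.89), ([291.5, 210.2], 0.26)]
screwdriver [([431.4, 394.5], 0.73), ([288.2, 238.6], 0.27)]
wrench [([415.8, 293.7], 0.74)]
drain_grate [([150.3, 193.3], 0.85)]
cleaner []
```

View pics/scene0.png

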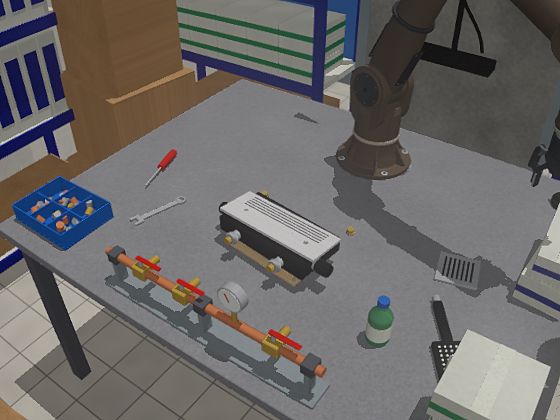

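View pics/side0.png

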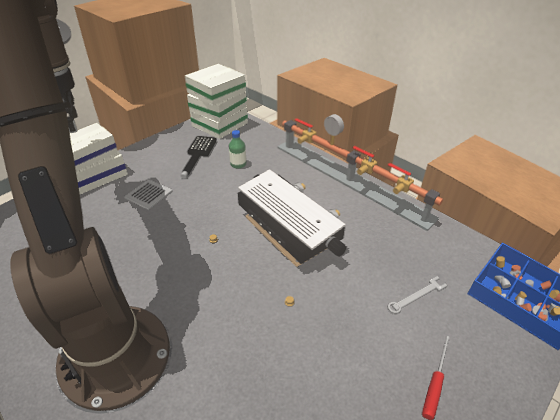

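Scene: the plate's centre is at about (281,227), the wall-side unions at (232,237) and (275,263), the caps at (351,231) and (264,194). Side: the plate's corners are at about (238,183), (270,170), (345,223) and (302,249), its holes at (269,185) and (319,220).

```bash
cat > h.py <<'E'
import numpy as np, cv2
from scipy.spatial.transform import Rotation as R
from scipy.optimize import least_squares
def ext(p, st=None):
    """world->camera R,t"""
    if "mount" in p:
        T=np.eye(4); T[:3,:3]=R.from_rotvec(st["eef_rot"]).as_matrix(); T[:3,3]=st["ee_pos"]
        W=np.linalg.inv(T@np.array(p["mount"])); return W[:3,:3],W[:3,3]
    return cv2.Rodrigues(np.array(p["rvec"],float))[0],np.array(p["tvec"],float).ravel()
class Cam:
    def __init__(s,p,st=None):
        s.K=np.array(p["K"]);s.D=np.array(p["D"]);s.R,s.t=ext(p,st)
    def proj(s,X): return cv2.projectPoints(np.atleast_2d(np.array(X,float)),cv2.Rodrigues(s.R)[0],s.t,s.K,s.D)[0].reshape(-1,2)
    def ray(s,uv):
        n=cv2.undistortPoints(np.array(uv,float).reshape(-1,1,2),s.K,s.D).reshape(-1,2)
        d=np.c_[n,np.ones(len(n))]@s.R; return -s.R.T@s.t,d
    def plane(s,uv,z):
        c,d=s.ray(uv); return c+d*((z-c[2])/d[:,2])[:,None]
def tri(c1,u1,c2,u2):
    f=lambda X:np.r_[(c1.proj(X)-u1).ravel(),(c2.proj(X)-u2).ravel()]
    r=least_squares(f,[.5,0,.09]); return r.x,r.fun
E
cat > look.py <<'E'
from rig import arm
from h import *
import pickle,sys
def look(name,save=None):
    st=arm.read_state(); p=arm.capture(name)
    if save: cv2.imwrite(f"pics/{save}.png",p["img"][:,:,::-1]); pickle.dump((p,st),open(f"pics/{save}.pkl","wb"))
    return p,Cam(p,st),st
E
python3 - <<'E'
from look import *
a,ca,_=look("scene","scene1"); b,cb,_=look("side","side1")
print("centre",tri(ca,[284.,226],cb,[292.,210.5]))
for n,z,u in (("hole far",.1,[269,185]),("hole near",.1,[319,220]),("cap",.007,[213,239]),("cap",.007,[290,300]),("grate",.004,[150,193]),("bottle base",0,[238,165]),("handset near end",.01,[184,176]),("c1",.09,[238,183]),("c2",.1,[270,170]),("c3",.1,[345,223]),("c4",.09,[302,249]),):
    print(n,cb.plane([u],z).round(3))
p,c,st=look("wrist","w0"); print(p["mount"],p["K"],p["D"],R.from_rotvec(st["eef_rot"]).as_matrix().round(3))
E
```

```text
centre (array([0.550783  , 0.00074805, 0.08213204]), array([-4.56524892,  0.51313394, -4.808547  , -0.64451061]))
hole far [[0.577 0.098 0.1  ]]
hole near [[ 0.566 -0.099  0.1  ]]
cap [[0.378 0.121 0.007]]
cap [[ 0.381 -0.174  0.007]]
grate [[0.363 0.43  0.004]]
bottle base [[0.667 0.35  0.   ]]
handset near end [[0.489 0.419 0.01 ]]
c1 [[0.528 0.179 0.09 ]]
c2 [[0.63  0.149 0.1  ]]
c3 [[ 0.605 -0.154  0.1  ]]
c4 [[ 0.466 -0.131  0.09 ]]
[[ 2.07010690e-04 -9.64370674e-01 -2.64554645e-01  6.56891267e-02]
 [ 9.99999887e-01  3.13027188e-04 -3.58578372e-04 -2.63725027e-04]
 [ 4.28615263e-04 -2.64554541e-01  9.64370629e-01 -1.16014329e-01]
 [ 0.00000000e+00  0.00000000e+00  0.00000000e+00  1.00000000e+00]] [[353.76662162   0.         279.29108145]
 [  0.         353.76662162 209.62444333]
 [  0.           0.           1.        ]] [0.02060994 0.         0.         0.         0.        ] [[-0.918  0.398  0.   ]
 [ 0.398  0.918 -0.   ]
 [-0.    -0.    -1.   ]]
```

Request:
{"method": "send_rows", "body": {"moves": [{"linear": [-0.93,-0.64,-0.12],"angular": [0,0,0],"grip": 1},{"linear": [-0.93,-0.64,-0.12],"angular": [0,0,0],"grip": 1},{"linear": [-0.93,-0.64,-0.12],"angular": [0,0,0],"grip": 1},{"linear": [-0.93,-0.64,-0.12],"angular": [0,0,0],"grip": 1}]}}

```text
clock: 1.75
ee_pos: [0.3417, 0.4255, 0.2751]
eef_rot: [0.646, 3.072, -0.001]
contact_force: [1.2, -0.3, -0.1]
gripper_width: 0.0282
gripper_force: 0.0
```

Request:
{"method": "send_rows", "body": {"moves": [{"linear": [-0.93,-0.64,-0.12],"angular": [0,0,0],"grip": 1},{"linear": [-0.93,-0.64,-0.12],"angular": [0,0,0],"grip": 1},{"linear": [-0.93,-0.64,-0.12],"angular": [0,0,0],"grip": 1},{"linear": [-0.93,-0.64,-0.12],"angular": [0,0,0],"grip": 1}]}}

```text
clock: 2.15
ee_pos: [0.431, 0.2815, 0.2932]
eef_rot: [0.647, 3.072, -0.001]
contact_force: [-0.2, -0.0, 0.3]
gripper_width: -0.0001
gripper_force: 0.0
```

Request:
{"method": "send_rows", "body": {"moves": [{"linear": [-0.93,-0.64,-0.12],"angular": [0,0,0],"grip": 1},{"linear": [-0.93,-0.64,-0.12],"angular": [0,0,0],"grip": 1},{"linear": [-0.93,-0.64,-0.12],"angular": [0,0,0],"grip": 1},{"linear": [-0.93,-0.64,-0.12],"angular": [0,0,0],"grip": 1}]}}

```text
clock: 2.55
ee_pos: [0.5203, 0.1375, 0.3112]
eef_rot: [0.647, 3.072, -0.001]
contact_force: [0.1, -0.4, 0.6]
gripper_width: 0.0002
gripper_force: 0.0
```

Request:
{"method": "send_rows", "body": {"moves": [{"linear": [-0.93,-0.64,-0.12],"angular": [0,0,-0.13],"grip": 1},{"linear": [-0.93,-0.64,-0.12],"angular": [0,0,-0.13],"grip": 1},{"linear": [-0.93,-0.64,-0.12],"angular": [0,0,-0.13],"grip": 1},{"linear": [-0.93,-0.64,-0.12],"angular": [0,0,-0.13],"grip": 1},{"linear": [-0.93,-0.64,-0.12],"angular": [0,0,-0.13],"grip": 1},{"linear": [-0.93,-0.64,-0.12],"angular": [0,0,-0.13],"grip": 1}]}}

```text
clock: 3.15
ee_pos: [0.6078, -0.0011, 0.3281]
eef_rot: [-0.004, -3.141, -0.0]
contact_force: [0.2, -0.1, -0.3]
gripper_width: 0.0
gripper_force: 0.0
```

Run:
```python
from look import *
p,c,st=look("wrist","w1"); print(st["clock"],st["ee_pos"],R.from_rotvec(st["eef_rot"]).as_matrix().round(3),st["gripper_width"],st["q"].round(2))
for t in ("hole_left","hole_right","cap_a"): print(t,[(d["uv"],round(d["score"],2)) for d in arm.boxes_of(p,t)[:4]])
cv2.imwrite("pics/w1big.png",cv2.resize(p["img"][:,:,::-1],(800,600),interpolation=cv2.INTER_CUBIC))
```

```text
3.15 [ 0.60782834 -0.0011413   0.32806507] [[-1.     0.002 -0.   ]
 [ 0.002  1.     0.   ]
 [ 0.     0.    -1.   ]] 4.381390775592082e-05 [-0.27  0.36  0.26  1.52 -0.1   1.27  1.57]
hole_left [([279.0, 128.7], 0.59)]
hole_right [([275.7, 122.9], 0.94), ([270.5, 63.2], 0.7)]
cap_a []
```

View pics/w1big.png

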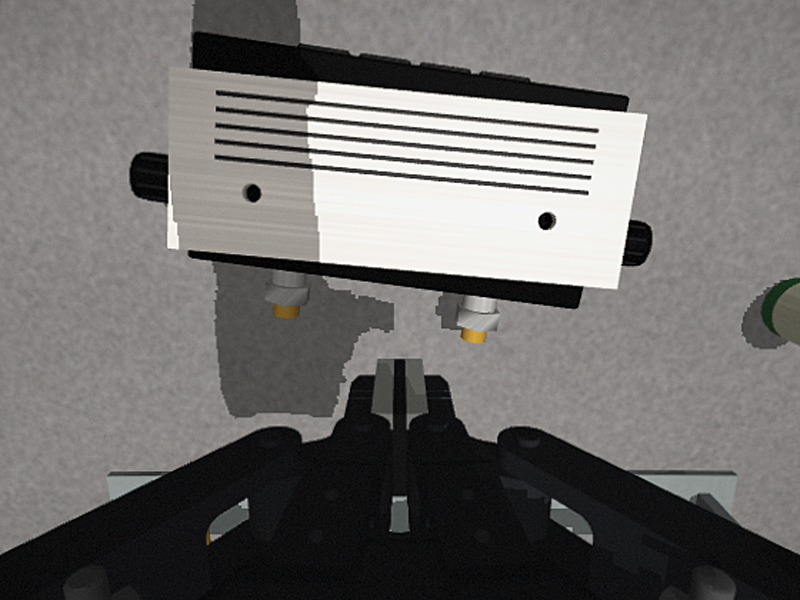

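The picture (800 px wide) shows the plate's corners at (168,67), (647,114), (617,289) and (168,248), its holes at (253,193) and (547,221), and the deck's corners at (194,32), (629,97), (580,307) and (188,257). I'll fit both poses to these.

```bash
cat > fit.py <<'E'
from h import *
S=np.array([[-58,-155,8],[-58,155,8],[58,155,8],[58,-155,8],[16,-100,8],[16,100,8]])/1e3
M=np.array([[-98,-145,85],[-98,145,85],[52,145,85],[52,-145,85]])/1e3
def mfit(c,uv,idx=range(4)):
    f=lambda q:(c.proj(mix(q,M[list(idx)]))-uv).ravel()
    return least_squares(f,[.57,0,-.1],loss="soft_l1")
def mix(q,X):
    return np.atleast_2d(X)@R.from_rotvec([0,0,q[2]]).as_matrix().T+[q[0],q[1],0]
def sh(q,X): # x,y,z,yaw,pitch(about own y)
    return (np.atleast_2d(X)@R.from_euler("ZYX",[q[3],q[4],q[5]]).as_matrix().T)+q[:3]
def sfit(c,uv,idx=range(6)):
    f=lambda q:np.r_[(c.proj(sh(q,S[list(idx)]))-uv).ravel(),(q[2]-.089)/.002,(q[4]+.096)/.01,q[5]/.01]
    return least_squares(f,[.55,0,.09,-.1,-.09,0])
def report(m,s):
    Rm=R.from_rotvec([0,0,m[2]]).as_matrix()
    h=sh(s,S[4:6]); print("holes in mixer (mm), right,left:",(((h-[m[0],m[1],0])@Rm)*1e3).round(1).tolist())
    print("origin rel",(((s[:3]-[m[0],m[1],0])@Rm)*1e3).round(1),"yaw rel deg",np.degrees(s[3]-m[2]).round(2),"pitch",np.degrees(s[4:]).round(2))
E
python3 - <<'E'
import pickle
from fit import *
p,st=pickle.load(open("pics/w1.pkl","rb")); c=Cam(p,st)
k=lambda a:(np.array(a,float)+.5)/ (800/560)-.5
m=mfit(c,k([[194,32],[629,97],[580,307],[188,257]])); print(m.x,m.fun.round(1))
s=sfit(c,k([[168,67],[647,114],[617,289],[168,248],[253,193],[547,221]])); print(s.x,s.fun.round(1))
report(m.x,s.x)
print("pins px big",(c.proj(mix(m.x,[[.016,-.1,.094],[.016,.1,.094]]))*800/560).round())
print("knob ends",(c.proj(mix(m.x,[[0.0,-.189,.06],[0.0,.189,.06]]))*800/560).round())
E
```

```text
[ 0.5788409  -0.00389654 -0.13821724] [-1.6 -1.3  3.7 -0.4  0.8  3.8 -0.9  2.1]
[ 5.56898552e-01  4.76936616e-04  8.86869859e-02 -9.34959726e-02
 -9.34801528e-02 -1.36969733e-03] [ 0.8 -0.3  0.1  0.   0.  -0.1 -0.2  0.3 -0.9  0.2  0.1 -0.1 -0.2  0.3
 -0.1]
holes in mixer (mm), right,left: [[-2.7, -97.9, 98.3], [-11.6, 101.9, 98.0]]
origin rel [-22.3   1.3  88.7] yaw rel deg 2.56 pitch [-5.36 -0.08]
pins px big [[249. 220.]
 [534. 259.]]
knob ends [[141. 176.]
 [642. 245.]]
```

```bash
cat >> fit.py <<'E'
def mfit2(c,uv):
    sg=np.sign(M)*[1,1,0]
    f=lambda q:(c.proj(mix(q,M-sg*q[3]))-uv).ravel()
    return least_squares(f,[.57,0,-.1,0])
def rel(st,P,yaw):
    """move from current pose to TCP at P with tool x at angle pi+yaw: fractions"""
    Rc=R.from_rotvec(st["eef_rot"]); Rt=R.from_euler("Z",yaw)*R.from_matrix(np.diag([-1.,1,-1]))
    return ((Rc.inv().apply(np.array(P)-st["ee_pos"]))/.15).round(3),((Rc.inv()*Rt).as_rotvec()/np.pi).round(4)
E
python3 - <<'E'
import pickle
from fit import *
p,st=pickle.load(open("pics/w1.pkl","rb")); c=Cam(p,st)
k=lambda a:(np.array(a,float)+.5)/ (800/560)-.5
m=mfit2(c,k([[194,32],[629,97],[580,307],[188,257]])); print(m.x,m.fun.round(1))
s=sfit(c,k([[168,67],[647,114],[617,289],[168,248],[253,193],[547,221]]))
report(m.x,s.x)
for d in (0,.012,.025): print("tip px",d,(c.proj(R.from_rotvec(st["eef_rot"]).apply([0,0,d])+st["ee_pos"])*800/560).round())
e=sh(s.x,[-.058,0,.008]); e2=sh(s.x,[-.058-.017,0,.008]); print("front top edge",e,"start",e2, rel(st,[*e2[0,:2],.13],s.x[3]))
E
```

```text
[ 0.57760509 -0.00435903 -0.13553869  0.00197352] [-0.5  0.4  0.6 -0.3 -0.7  0.3  0.6 -0.4]
holes in mixer (mm), right,left: [[-1.8, -97.3, 98.3], [-10.2, 102.6, 98.0]]
origin rel [-21.2   2.   88.7] yaw rel deg 2.41 pitch [-5.36 -0.08]
tip px 0 [[402. 428.]]
tip px 0.012 [[402. 406.]]
tip px 0.025 [[402. 386.]]
front top edge [[0.49866153 0.00594879 0.09123809]] start [[0.48180968 0.00752898 0.08965124]] (array([0.84 , 0.056, 1.321]), array([ 0.0001, -0.0001,  0.029 ]))
```

Request:
{"method": "send_rows", "body": {"moves": [{"linear": [0.84,0.056,0.95],"angular": [0,0,0.029],"grip": 0},{"linear": [0.84,0.056,0.95],"angular": [0,0,0.029],"grip": 0},{"linear": [0.84,0.056,0.95],"angular": [0,0,0.029],"grip": 0},{"linear": [0.84,0.056,0.95],"angular": [0,0,0.029],"grip": 0},{"linear": [0.84,0.056,0.95],"angular": [0,0,0.029],"grip": 0},{"linear": [0.84,0.056,0.95],"angular": [0,0,0.029],"grip": 0},{"linear": [0.84,0.056,0.95],"angular": [0,0,0.029],"grip": 0}]}}

```text
clock: 4.05
ee_pos: [0.4835, 0.0084, 0.187]
eef_rot: [0.142, 3.135, 0.001]
contact_force: [0.7, -0.6, -0.5]
gripper_width: 0.0856
gripper_force: 0.0
```

Request:
{"method": "send_rows", "body": {"moves": [{"linear": [0,0,0.4],"angular": [0,0,0],"grip": 0},{"linear": [0,0,0.4],"angular": [0,0,0],"grip": 0},{"linear": [0,0,0.4],"angular": [0,0,0],"grip": 0}]}}

```text
clock: 4.35
ee_pos: [0.4815, 0.0077, 0.1252]
eef_rot: [-0.144, -3.136, 0.001]
contact_force: [-1.2, 1.1, 0.5]
gripper_width: 0.0856
gripper_force: 0.0
```

Run:
```python
from look import *
p,c,st=look("wrist","w2"); print(st["clock"],st["ee_pos"],R.from_rotvec(st["eef_rot"]).as_matrix().round(3),st["gripper_width"],st["contact_force"])
cv2.imwrite("pics/w2big.png",cv2.resize(p["img"][:,:,::-1],(800,600),interpolation=cv2.INTER_CUBIC))
```

```text
4.35 [0.48150573 0.00770793 0.12518656] [[-0.996  0.092 -0.003]
 [ 0.092  0.996 -0.001]
 [ 0.003 -0.001 -1.   ]] 0.0855765894755764 [-1.21731955  1.08084925  0.48864717]
```

View pics/w2big.png

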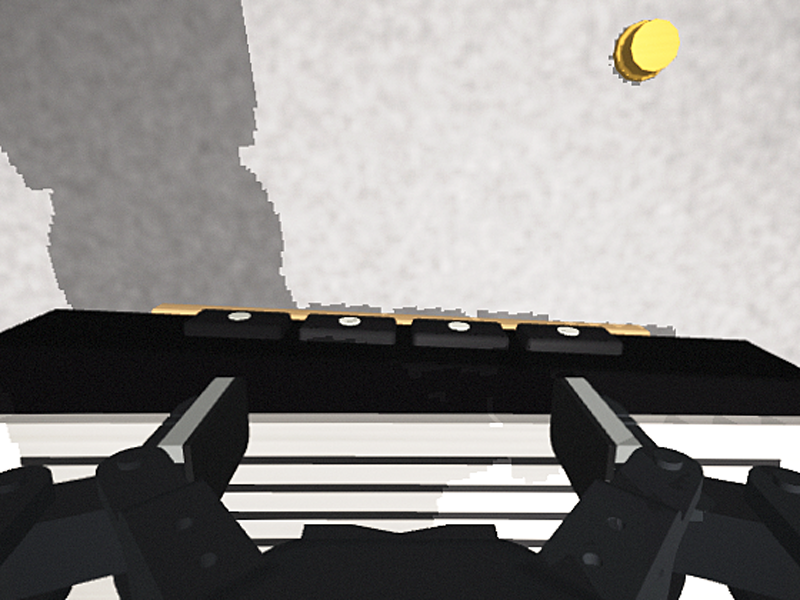

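The open fingertips' near corners are at (235,378) and (567,378), the plate's front edge at row 414, the brass cap at (655,45). The tips' reach when open can be found from those corners.

Run:
```python
import pickle
from fit import *
p,st=pickle.load(open("pics/w2.pkl","rb")); c=Cam(p,st)
Rm=R.from_rotvec(st["eef_rot"])
for d in (.008,.012,.016,.02,.025): print(d,(c.proj(Rm.apply([[.011,-.0428,d],[.011,.0428,d],[-.011,-.0428,d]])+st["ee_pos"])*800/560).round().tolist())
print((c.proj([[.499,.006,.0905]])*800/560).round())
print(c.plane([np.array([400,414])*.7],.091), c.plane([np.array([30,414])*.7,np.array([760,416])*.7],.091))
```

```text
0.008 [[240.0, 375.0], [563.0, 375.0], [246.0, 449.0]]
0.012 [[244.0, 369.0], [559.0, 369.0], [250.0, 441.0]]
0.016 [[249.0, 364.0], [554.0, 364.0], [254.0, 434.0]]
0.02 [[253.0, 358.0], [550.0, 358.0], [258.0, 427.0]]
0.025 [[257.0, 352.0], [545.0, 352.0], [262.0, 419.0]]
[[401. 422.]]
[[0.49563543 0.00603169 0.091     ]] [[ 0.48430288 -0.11359716  0.091     ]
 [ 0.5065253   0.12239506  0.091     ]]
```

Request:
{"method": "send_rows", "body": {"moves": [{"linear": [0,0,0.13],"angular": [0,0,0],"grip": 0},{"linear": [0,0,0.15],"angular": [0,0,0],"grip": 0},{"linear": [0,0,0.15],"angular": [0,0,0],"grip": 0}]}}

```text
clock: 4.7
ee_pos: [0.4823, 0.0077, 0.1042]
eef_rot: [0.144, 3.138, 0.0]
contact_force: [0.5, 0.1, -0.5]
gripper_width: 0.0852
gripper_force: 0.0
```

Request:
{"method": "send_rows", "body": {"moves": [{"linear": [0,0,0.02],"angular": [0,0,0],"grip": 0},{"linear": [0,0,0.02],"angular": [0,0,0],"grip": 0}]}}

```text
clock: 4.9
ee_pos: [0.4822, 0.0078, 0.1009]
eef_rot: [0.144, 3.137, 0.0]
contact_force: [0.8, -0.5, 0.5]
gripper_width: 0.0856
gripper_force: 0.0
```

Request:
{"method": "send_rows", "body": {"moves": [{"linear": [0,0,0.015],"angular": [0,0,0],"grip": 0},{"linear": [0,0,0.015],"angular": [0,0,0],"grip": 0}]}}

```text
clock: 5.1
ee_pos: [0.4818, 0.0078, 0.0981]
eef_rot: [0.144, 3.138, 0.0]
contact_force: [-0.3, 0.0, -0.7]
gripper_width: 0.0854
gripper_force: 0.0
```

Request:
{"method": "send_rows", "body": {"moves": [{"linear": [0,0,0.01],"angular": [0,0,0],"grip": 0},{"linear": [0,0,0.01],"angular": [0,0,0],"grip": 0}]}}

```text
clock: 5.3
ee_pos: [0.4819, 0.0078, 0.0969]
eef_rot: [0.144, 3.138, 0.0]
contact_force: [-1.7, 0.7, 5.3]
gripper_width: 0.0854
gripper_force: 3.1
```

Request:
{"method": "send_rows", "body": {"moves": [{"linear": [0,0,0.01],"angular": [0,0,0],"grip": 0},{"linear": [0,0,0.01],"angular": [0,0,0],"grip": 0}]}}

```text
clock: 5.5
ee_pos: [0.482, 0.0078, 0.0967]
eef_rot: [0.144, 3.137, 0.001]
contact_force: [-8.6, 0.9, 30.1]
gripper_width: 0.0851
gripper_force: 14.9
```

Request:
{"method": "send_rows", "body": {"moves": [{"linear": [0,0,-0.033],"angular": [0,0,0],"grip": 0},{"linear": [0,0,-0.033],"angular": [0,0,0],"grip": 0},{"linear": [-0.025,0,-0.033],"angular": [0,0,0],"grip": 0},{"linear": [-0.04,0,-0.033],"angular": [0,0,0.001],"grip": 0},{"linear": [-0.05,0,-0.033],"angular": [0,0,0.003],"grip": 0},{"linear": [-0.06,0,-0.033],"angular": [0,0,0.004],"grip": 0}]}}

```text
clock: 6.1
ee_pos: [0.4894, 0.0073, 0.0993]
eef_rot: [-0.163, -3.134, -0.0]
contact_force: [-6.0, 0.8, 2.3]
gripper_width: 0.0855
gripper_force: 2.7
```

Request:
{"method": "send_rows", "body": {"moves": [{"linear": [-0.01,0,0],"angular": [0,0,0.001],"grip": 0},{"linear": [-0.02,0,0],"angular": [0,0,0.003],"grip": 0},{"linear": [-0.03,0,0],"angular": [0,0,0.004],"grip": 0},{"linear": [-0.04,0,0],"angular": [0,0,0.006],"grip": 0},{"linear": [-0.05,0,0],"angular": [0,0,0.008],"grip": 0},{"linear": [-0.06,0,0],"angular": [0,0,0.009],"grip": 0},{"linear": [-0.07,0,0],"angular": [0,0,0.01],"grip": 0},{"linear": [-0.076,0,0],"angular": [0,0,0.01],"grip": 0},{"linear": [-0.076,0,0],"angular": [0,0,0.01],"grip": 0}]}}

```text
clock: 7.0
ee_pos: [0.501, 0.0059, 0.0994]
eef_rot: [-0.212, -3.132, 0.0]
contact_force: [-3.8, 0.5, 0.1]
gripper_width: 0.0856
gripper_force: 2.0
```

Run:
```python
from look import *
a,ca,_=look("scene","scene3"); b,cb,st=look("side","side3"); print(st["ee_pos"],st["eef_rot"],st["contact_force"])
x=cv2.resize(a["img"][170:300,190:360,::-1],(680,520),interpolation=cv2.INTER_CUBIC)[:290]
y=cv2.resize(b["img"][150:270,215:385,::-1],(680,480),interpolation=cv2.INTER_CUBIC)[:300]
cv2.imwrite("pics/c3.png",np.vstack([x,y]))
```

```text
[0.50119102 0.00591085 0.0993998 ] [-2.12539984e-01 -3.13217595e+00  2.09908704e-04] [-3.67326559  1.8310861  -1.36102022]
```

View pics/c3.png

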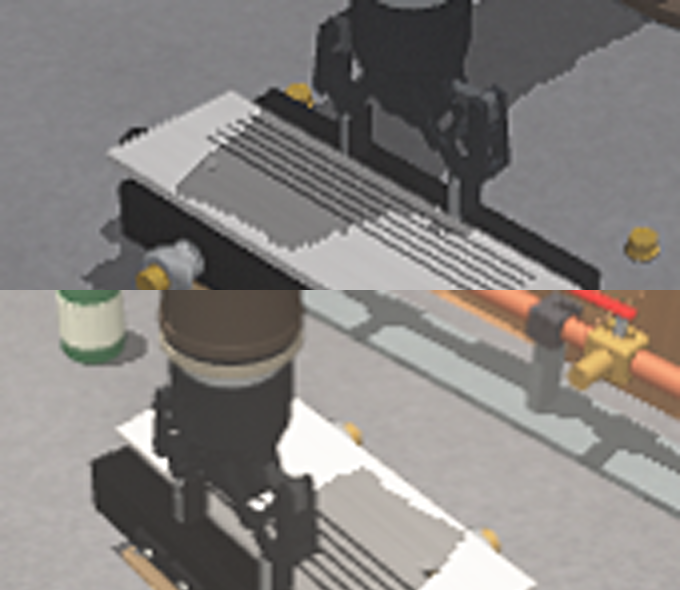

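The fingers bear on the plate's front edge, with the plate still riding. I'll rise and look from above.

Request:
{"method": "send_rows", "body": {"moves": [{"linear": [0.05,0,0],"angular": [0,0,0],"grip": 0},{"linear": [0.05,0,0],"angular": [0,0,0],"grip": 0},{"linear": [0.05,0,-0.3],"angular": [0,0,0],"grip": 0},{"linear": [0,0,-0.6],"angular": [0,0,0],"grip": 1},{"linear": [-0.3,0,-1],"angular": [0,0,0],"grip": 1},{"linear": [-0.6,0,-1],"angular": [0,0,0],"grip": 1},{"linear": [-0.75,0,-1],"angular": [0,0,0],"grip": 1},{"linear": [-0.75,0,-1],"angular": [0,0,0],"grip": 1}]}}

```text
clock: 7.9
ee_pos: [0.6181, -0.0103, 0.2511]
eef_rot: [0.214, 3.129, -0.001]
contact_force: [0.5, -0.3, -0.2]
gripper_width: 0.0124
gripper_force: 0.0
```

Request:
{"method": "send_rows", "body": {"moves": [{"linear": [0,0,-0.45],"angular": [0,0,0],"grip": 1},{"linear": [0,0,-0.45],"angular": [0,0,0],"grip": 1},{"linear": [0,0,-0.45],"angular": [0,0,0],"grip": 1},{"linear": [0,0,-0.45],"angular": [0,0,0],"grip": 1}]}}

```text
clock: 8.3
ee_pos: [0.6133, -0.0094, 0.3174]
eef_rot: [0.213, 3.134, 0.0]
contact_force: [-0.4, -0.4, -0.1]
gripper_width: -0.0
gripper_force: 0.0
```

Run:
```python
from look import *
p,c,st=look("wrist","w4"); print(st["clock"],st["ee_pos"],st["eef_rot"])
m=[0.57760509,-0.00435903,-0.13553869]
from fit import mix
print((c.proj(mix(m,[[.016,-.1,.094],[.016,.1,.094]]))).round(1))
g=p["img"][:,:,::-1]
x=cv2.resize(g[:,60:500],(800,int(420*800/440)),interpolation=cv2.INTER_CUBIC)[:600]
cv2.imwrite("pics/w4c.png",x)
```

```text
8.3 [ 0.61330273 -0.00944374  0.31744439] [2.12873888e-01 3.13383386e+00 3.51955086e-04]
[[175.7 161.8]
 [384.6 161.8]]
```

View pics/w4c.png

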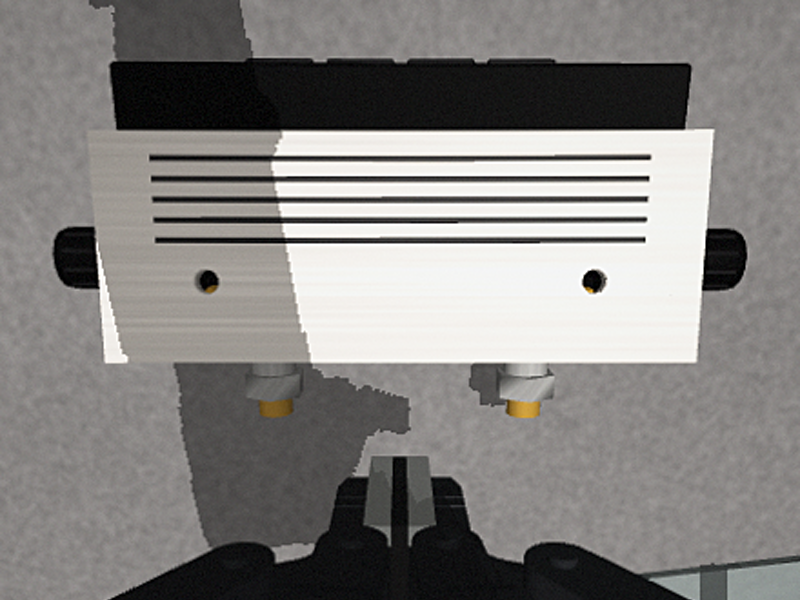

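Both holes, at (207,281) and (593,282), show brass at their lower (wall-side) edge and the plate is parallel to the deck. About 6-7 mm to go, nearly straight back.

Run:
```python
import pickle
from fit import *
p,st=pickle.load(open("pics/w4.pkl","rb")); c=Cam(p,st)
k=lambda a:(np.array(a,float)+.5)/(800/440)-.5+[60,0]
m=[0.57760509,-0.00435903,-0.13553869]
s=sfit(c,k([[88,130],[714,129],[697,363],[105,363],[207,281],[594,282]])); print(s.x,s.fun.round(1)); report(m,s.x)
g=mfit2(c,k([[111,62],[691,65],[686,129],[116,129]])) if 0 else None
f=lambda q:(c.proj(mix(q,[[-.096,-.143,.085],[-.096,.143,.085]]))-k([[111,62],[691,65]])).ravel()
r=least_squares(f,m); print("mixer from front corners",r.x,r.fun.round(2)); report(r.x,s.x)
import cv2
img=p["img"]
for uv in ((174,155),(386,155)): 
    q=img[uv[1]-9:uv[1]+10,uv[0]-9:uv[0]+10].astype(int); b=(q[...,0]-q[...,2]>50); ys,xs=np.nonzero(b); d=q.sum(2)<200; dy,dx=np.nonzero(d)
    print("brass",len(xs),xs.mean()+uv[0]-9,ys.mean()+uv[1]-9,"dark",dx.mean()+uv[0]-9,dy.mean()+uv[1]-9)
def push(x,y): return mix(m,[-.069+x,y,.0995])
print(rel(st,[*push(-.012,0)[0][:2],.13],m[2]),push(-.012,0),push(-.007,0),push(0,0))
```

```text
[ 0.57123363 -0.00360083  0.08953671 -0.13522215 -0.10176343  0.00207849] [-0.4 -0.   0.4  0.3 -0.7 -0.3  0.5 -0.3 -0.1  0.5  0.3 -0.1  0.3 -0.6
  0.2]
holes in mixer (mm), right,left: [[8.7, -100.1, 98.9], [8.6, 99.9, 99.3]]
origin rel [-6.4 -0.1 89.5] yaw rel deg 0.02 pitch [-5.83  0.12]
mixer from front corners [ 0.57772836 -0.00470545 -0.1401942 ] [-0.79  0.09  0.79  0.1 ]
holes in mixer (mm), right,left: [[9.0, -99.8, 98.9], [8.0, 100.2, 99.3]]
origin rel [-6.6  0.2 89.5] yaw rel deg 0.28 pitch [-5.83  0.12]
brass 17 175.58823529411765 158.76470588235293 dark 174.06593406593407 153.86813186813185
brass 12 383.5 159.0 dark 385.9255319148936 154.0531914893617
(array([7.810e-01, 1.000e-03, 1.249e+00]), array([ 0.0001,  0.0002, -0.    ])) [[0.49734797 0.00658602 0.0995    ]] [[0.50230211 0.0059104  0.0995    ]] [[0.50923791 0.00496453 0.0995    ]]
```

Request:
{"method": "send_rows", "body": {"moves": [{"linear": [0.4,0,0.2],"angular": [0,0,0],"grip": 0},{"linear": [0.8,0,0.5],"angular": [0,0,0],"grip": 0},{"linear": [0.8,0,0.8],"angular": [0,0,0],"grip": 0},{"linear": [0.8,0,0.9],"angular": [0,0,0],"grip": 0},{"linear": [0.79,0,0.9],"angular": [0,0,0],"grip": 0},{"linear": [0.79,0,0.9],"angular": [0,0,0],"grip": 0},{"linear": [0.79,0,0.9],"angular": [0,0,0],"grip": 0}]}}

```text
clock: 9.05
ee_pos: [0.4983, 0.0065, 0.1842]
eef_rot: [0.213, 3.131, 0.001]
contact_force: [0.4, -0.6, 0.8]
gripper_width: 0.0853
gripper_force: 0.0
```

Run:
```python
from rig import arm
from fit import *
st=arm.read_state(); print(st["clock"],st["ee_pos"],st["gripper_width"])
m=[0.57760509,-0.00435903,-0.13553869]
print(rel(st,mix(m,[-.081,0,.0995])[0],m[2]))
```

```text
9.05 [0.49834873 0.00645027 0.18420133] 0.08531328608451234
(array([ 0.008, -0.   ,  0.565]), array([ 0.0002,  0.001 , -0.0001]))
```

Request:
{"method": "send_rows", "body": {"moves": [{"linear": [0.008,0,0.3],"angular": [0,0,0],"grip": 0},{"linear": [0.008,0,0.5],"angular": [0,0,0],"grip": 0},{"linear": [0.008,0,0.552],"angular": [0,0,0],"grip": 0},{"linear": [0.008,0,0.552],"angular": [0,0,0],"grip": 0},{"linear": [0.008,0,0.552],"angular": [0,0,0],"grip": 0}]}}

```text
clock: 9.55
ee_pos: [0.4966, 0.0067, 0.1013]
eef_rot: [0.213, 3.132, 0.001]
contact_force: [0.4, -0.8, 0.2]
gripper_width: 0.0857
gripper_force: 0.0
```

Request:
{"method": "send_rows", "body": {"moves": [{"linear": [-0.01,0,0],"angular": [0,0,0],"grip": 0},{"linear": [-0.02,0,0],"angular": [0,0,0],"grip": 0},{"linear": [-0.027,0,0],"angular": [0,0,0],"grip": 0},{"linear": [-0.033,0,0],"angular": [0,0,0],"grip": 0},{"linear": [-0.04,0,0],"angular": [0,0,0],"grip": 0},{"linear": [-0.046,0,0],"angular": [0,0,0],"grip": 0},{"linear": [-0.046,0,0],"angular": [0,0,0],"grip": 0}]}}

```text
clock: 10.25
ee_pos: [0.5015, 0.0058, 0.0996]
eef_rot: [-0.213, -3.134, 0.0]
contact_force: [-1.8, 0.8, 1.0]
gripper_width: 0.0853
gripper_force: 0.8
```

Request:
{"method": "send_rows", "body": {"moves": [{"linear": [-0.007,0,0],"angular": [0,0,0],"grip": 0},{"linear": [-0.014,0,0],"angular": [0,0,0],"grip": 0},{"linear": [-0.02,0,0],"angular": [0,0,0],"grip": 0},{"linear": [-0.027,0,0],"angular": [0,0,0],"grip": 0},{"linear": [-0.033,0,0],"angular": [0,0,0],"grip": 0},{"linear": [-0.033,0,0],"angular": [0,0,0],"grip": 0},{"linear": [-0.033,0,0],"angular": [0,0,0],"grip": 0}]}}

```text
clock: 10.95
ee_pos: [0.5069, 0.0051, 0.0997]
eef_rot: [0.213, 3.134, 0.0]
contact_force: [-1.1, 0.2, -0.9]
gripper_width: 0.0854
gripper_force: 0.4
```

Run:
```python
from look import *
a,ca,_=look("scene","scene5"); b,cb,st=look("side","side5"); print(st["ee_pos"],st["contact_force"])
x=cv2.resize(a["img"][170:300,190:360,::-1],(680,520),interpolation=cv2.INTER_CUBIC)[:300]
y=cv2.resize(b["img"][150:270,215:385,::-1],(680,480),interpolation=cv2.INTER_CUBIC)[:300]
cv2.imwrite("pics/c5.png",np.vstack([x,y]))
```

```text
[0.50689421 0.00508248 0.09969061] [-0.58228516  0.01514374 -0.37635528]
```

View pics/c5.png

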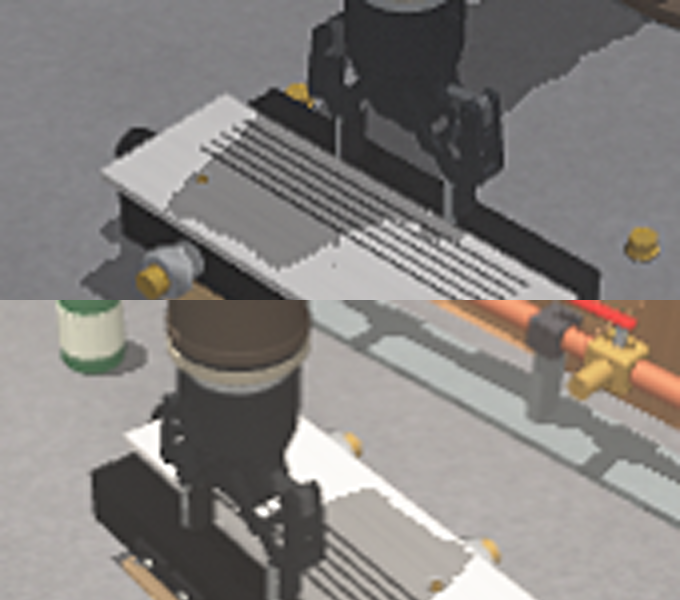

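The right hole now shows brass at its face, at (202,179), and the plate looks lower. I'll back off and check from above.

Request:
{"method": "send_rows", "body": {"moves": [{"linear": [0.06,0,0],"angular": [0,0,0],"grip": 0},{"linear": [0.06,0,0],"angular": [0,0,0],"grip": 0},{"linear": [0.06,0,-0.3],"angular": [0,0,0],"grip": 0},{"linear": [0,0,-0.6],"angular": [0,0,0],"grip": 1},{"linear": [-0.3,0,-1],"angular": [0,0,0],"grip": 1},{"linear": [-0.6,0,-1],"angular": [0,0,0],"grip": 1},{"linear": [-0.75,0,-1],"angular": [0,0,0],"grip": 1},{"linear": [-0.75,0,-1],"angular": [0,0,0],"grip": 1}]}}

```text
clock: 11.85
ee_pos: [0.6222, -0.0108, 0.2505]
eef_rot: [0.213, 3.13, -0.001]
contact_force: [-0.4, 0.1, -0.1]
gripper_width: 0.012
gripper_force: 0.0
```

Request:
{"method": "send_rows", "body": {"moves": [{"linear": [0,0,-0.45],"angular": [0,0,0],"grip": 1},{"linear": [0,0,-0.45],"angular": [0,0,0],"grip": 1},{"linear": [0,0,-0.45],"angular": [0,0,0],"grip": 1},{"linear": [0,0,-0.45],"angular": [0,0,0],"grip": 1}]}}

```text
clock: 12.25
ee_pos: [0.6176, -0.01, 0.3169]
eef_rot: [-0.213, -3.134, -0.0]
contact_force: [-0.4, -0.8, -0.8]
gripper_width: 0.0002
gripper_force: 0.0
```

Run:
```python
from look import *
p,c,st=look("wrist","w6"); print(st["clock"],st["ee_pos"],st["eef_rot"])
g=p["img"][:,:,::-1]
x=cv2.resize(g[:,60:500],(800,int(420*800/440)),interpolation=cv2.INTER_CUBIC)[:600]
cv2.imwrite("pics/w6c.png",x)
```

```text
12.25 [ 0.61764529 -0.00995622  0.31694744] [-2.12568092e-01 -3.13428360e+00 -4.19044018e-04]
```

View pics/w6c.png

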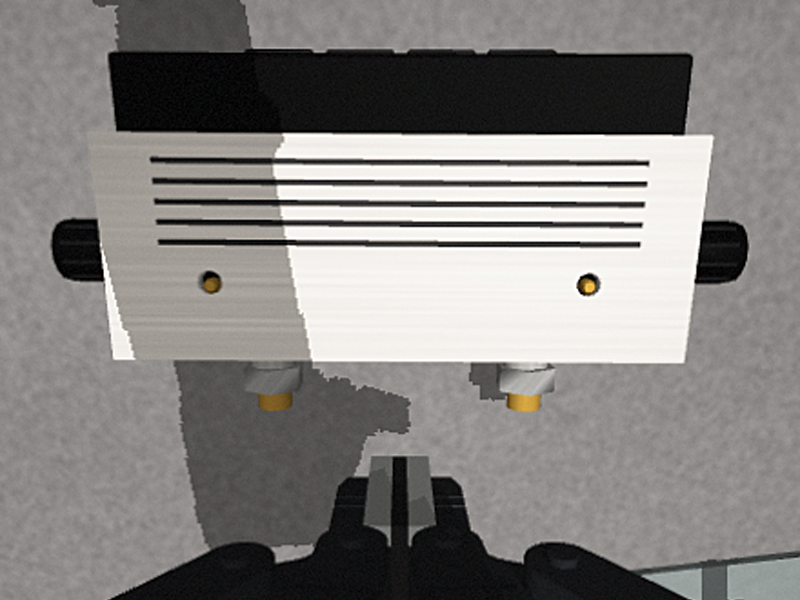

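Both pins, at (211,284) and (588,286), now stand in their holes. I'll check numerically that the plate is level.

Run:
```python
import pickle
from fit import *
p,st=pickle.load(open("pics/w6.pkl","rb")); c=Cam(p,st)
k=lambda a:(np.array(a,float)+.5)/(800/440)-.5+[60,0]
m=[0.57760509,-0.00435903,-0.13553869]
uv=k([[88,132],[714,136],[685,363],[113,360],[210,283],[588,285]])
f=lambda q:(c.proj(sh(q,S))-uv).ravel()
r=least_squares(f,[.57,0,.087,-.13,-.03,0]); print(r.x,r.fun.round(1)); report(m,r.x)
g=lambda q:f([q[0],q[1],.085,q[2],0,0])
r=least_squares(g,m); print("flat",r.x,r.fun.round(1)); report(m,[r.x[0],r.x[1],.085,r.x[2],0,0])
g=lambda q:f([q[0],q[1],.089,q[2],-.096,0])
r=least_squares(g,m); print("riding",r.fun.round(1))
```

```text
[ 0.57662243 -0.00481948  0.08332577 -0.14105443 -0.01218446  0.00390386] [-0.1 -0.2 -0.4 -0.4 -0.2  0.4  0.3 -0.  -0.1  0.   0.6  0.2]
holes in mixer (mm), right,left: [[14.4, -100.7, 91.1], [15.5, 99.3, 91.9]]
origin rel [-0.9 -0.6 83.3] yaw rel deg -0.32 pitch [-0.7   0.22]
flat [ 0.57661114 -0.00462419 -0.14123299] [-1.4 -0.5  0.8 -0.5  0.2  0.6 -0.1  0.4 -0.4  0.3  1.1  0.4]
holes in mixer (mm), right,left: [[14.5, -100.5, 93.0], [15.6, 99.5, 93.0]]Traceback (most recent call last):
  File "<stdin>", line 10, in <module>
  File "fit.py", line 17, in report
    print("origin rel",(((s[:3]-[m[0],m[1],0])@Rm)*1e3).round(1),"yaw rel deg",np.degrees(s[3]-m[2]).round(2),"pitch",np.degrees(s[4:]).round(2))
                          ~~~~~^~~~~~~~~~~~~~
TypeError: unsupported operand type(s) for -: 'list' and 'list'
```

The fit gives a level plate (about 0.7° lean, at deck height) with both holes within 2 mm of their pins.

```bash
python3 -c "
from rig import arm
print(arm.hand_in())"
```

```text
the job is handed in; nothing more can be done
None
```

I pushed the shelf plate back and square from its front edge until it dropped over both pins, then handed the job in at about 12 s; the last wrist-camera fit showed it flat on the deck with both holes within about 2 mm of their pins, the gripper was clear and, as far as I could see, the loose items were untouched, but the hand-in returned no verdict.

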